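# Find and release the latched key on the bench switch box

## Robot

A 6-joint arm with a two-finger parallel gripper is mounted at the origin on the work surface. World frame = base frame: x ahead of the robot, y to its left, z up, the work surface at z = 0. Lengths are in mm, angles in degrees, forces in N, time in s.
With the tool pointing down it reaches from about 350 to 850 mm from the base axis. Payload 8.1 kg.
Tool frame: the origin (TCP) lies on the centre line of the jaws, within the pads' length; the fingertips stand 19 mm ahead of it and the grasp point (between the pads) is the TCP; z points along the fingers, y is the line along which they close (so a half turn about z gives the same grasp; the last joint's range is limited). The gripper opens to 85 mm and grips with 20 to 120 N. Pads are 22 mm wide; open, the fingers measure 114 mm over their backs; the gripper's body (76 mm by 85 mm) begins 54 mm behind the grasp point. The pads swing forward as they close: fully open they stand 13 mm farther back than shut.
Start: joints at [71.883, 7.471, 85.268, -0, 87.261, -4.893], TCP at [137.231, 584.1, 250.292] pointing down, gripper open.
Joint ranges: [-169.43, 169.43], [-51.17, 129.36], [1.28, 143.12], [-76.62, 256.62], [0, 156.53], [-152.29, 152.29]. Speed limits (degrees/s): [136.94, 136.94, 159.86, 180, 180, 180].

## Interface

Orientations are given as [roll, pitch, yaw] about the fixed x, y, z axes, in that order (R = Rz(yaw) Ry(pitch) Rx(roll)).
In Python, from bench import r gives the robot as it stands. The module is installed in compiled form; this text tells all that it offers.
- The arm moves only by the tool servo_tool, never from a script. Its arguments are lists of equal length, an entry for each row: "fingers": the finger opening in m, from 0 to 0.0854; "linear": the shift along the tool's x, y, z in m, a list of three; "rotation": the turn, a rotation vector about the tool's x, y, z in degrees, a list of three. A call has 1 to 10 rows; each row is the pose to reach, as a shift and turn from the pose commanded when the call began, along the tool's axes at that moment; what a row does not reach only later rows make up. A row lasts 1/10 s, in which the tool goes at most 50 mm and 8.59 degrees, less where a joint would pass 70% of its speed; a pose out of reach is approached as far as the arm can. A call with a gripper value outside its range is refused whole. The fingers move at their own pace and stop on an object; "force" is the grip in N (left out, the last holds). Time passes only in rows, so rows that repeat a pose let the fingers close. It gives the time, the measured TCP pose, the force, the opening and the grip force at its end, in the units of the state.
- r.sense(): the state, without advancing time (a new reading comes with each control period).
- r.snapshot(name): name is "side" or "top"; returns a dict with "frame" (480x640x3 uint8, red, green, blue), "fx", "fy", "cx", "cy" (pixels), "camera_from_world" (4x4, takes a point from world to camera coordinates). Camera axes: x right, y up, looking along -z (the intrinsics and any distortion apply to the point x, -y, -z); pixel columns grow to the right and rows downward; lengths in mm; the calibration is good to about 2 mm. A picture is of the moment at which its call begins. There is no depth.
- r.hand_in(): hands the job in; it is judged then, once.
The state is a dict: "time": time; "joint_pos": joint angles; "qd": joint speeds; "joint_efforts": joint torques, N m; "tool_pos": TCP position; "tcp_rot": TCP orientation; "ft_force": force on the tool from outside, world axes, zero at the start; "wrist_torque": the same for the moment, N m; "finger_gap": finger opening in mm; "grip_force": force on a finger pad.
Only numpy, scipy, OpenCV 4.12 (cv2) and the standard library are available. Lean on these libraries where they do the work, as an engineer would, in place of code of your own. Each camera call takes 0.05 s, during which the arm holds its last target. There are 200 camera calls.

## Task

One of the four identical yellow rocker keys on the green switch box was left latched, its half nearer the robot down. Find it - under a light tap a free key gives and springs back, the latched one stands firm - without ever tipping a free key past half-way, then press down the raised far half of the latched key with the fingertips until it is back level. At the end all four keys stand level, and the jar, the tin and the screwdriver are where they were.

Things in the scene. Friction and masses are not known exactly. Their poses are not given: they have to be found in the camera images.
- switchbox: Green steel switch box, 150 (x) x 290 (y) x 65 mm high, fixed to the bench; origin at the centre of its underside, z up, +x away from the robot. Four yellow keys in a row along its y axis, 60 mm apart: caps 64 (x) x 34 (y) mm, flat on top, a black dash 20 mm either side of the middle, bezel top 70 mm up. A key rocks 0.24 rad about a pivot along y under its middle, 13 mm below its top.
- place_1 (a point): Key place 1 of 4 along the row (1 at the box's +y end, 4 at its -y end): a point fixed to the box, 85 mm above the bench, over the middle of the key there. The middle of the key's top is within 2 mm of this height (keys are unevenly seated). On the latched key the top 20 mm nearer the robot is 5 mm lower than the middle, 20 mm beyond it 5 mm higher.
- place_2 (a point): Key place 2 of 4 along the row (1 at the box's +y end, 4 at its -y end): a point fixed to the box, 85 mm above the bench, over the middle of the key there. The middle of the key's top is within 2 mm of this height (keys are unevenly seated). On the latched key the top 20 mm nearer the robot is 5 mm lower than the middle, 20 mm beyond it 5 mm higher.
- place_3 (a point): Key place 3 of 4 along the row (1 at the box's +y end, 4 at its -y end): a point fixed to the box, 85 mm above the bench, over the middle of the key there. The middle of the key's top is within 2 mm of this height (keys are unevenly seated). On the latched key the top 20 mm nearer the robot is 5 mm lower than the middle, 20 mm beyond it 5 mm higher.
- place_4 (a point): Key place 4 of 4 along the row (1 at the box's +y end, 4 at its -y end): a point fixed to the box, 85 mm above the bench, over the middle of the key there. The middle of the key's top is within 2 mm of this height (keys are unevenly seated). On the latched key the top 20 mm nearer the robot is 5 mm lower than the middle, 20 mm beyond it 5 mm higher.
- key_a (a joint): Tilt (rad) of one of the four keys: 0 level, 0.24 near half latched down, negative = far half down. Which place along the row it stands at varies and is not told. Free key: held level by a spring, gives 0.7 mm per N pressed 20 mm from the pivot; past half-way (0.12) is too far: keep under 3 N there. Latched key: near half firm; far half firm to 8 N there (5 N at its edge), then it turns, stays where it is left, and stops hard when level.
- key_b (a joint): Tilt (rad) of one of the four keys: 0 level, 0.24 near half latched down, negative = far half down. Which place along the row it stands at varies and is not told. Free key: held level by a spring, gives 0.7 mm per N pressed 20 mm from the pivot; past half-way (0.12) is too far: keep under 3 N there. Latched key: near half firm; far half firm to 8 N there (5 N at its edge), then it turns, stays where it is left, and stops hard when level.
- key_c (a joint): Tilt (rad) of one of the four keys: 0 level, 0.24 near half latched down, negative = far half down. Which place along the row it stands at varies and is not told. Free key: held level by a spring, gives 0.7 mm per N pressed 20 mm from the pivot; past half-way (0.12) is too far: keep under 3 N there. Latched key: near half firm; far half firm to 8 N there (5 N at its edge), then it turns, stays where it is left, and stops hard when level.
- key_d (a joint): Tilt (rad) of one of the four keys: 0 level, 0.24 near half latched down, negative = far half down. Which place along the row it stands at varies and is not told. Free key: held level by a spring, gives 0.7 mm per N pressed 20 mm from the pivot; past half-way (0.12) is too far: keep under 3 N there. Latched key: near half firm; far half firm to 8 N there (5 N at its edge), then it turns, stays where it is left, and stops hard when level.
- jar_mid (a point): Loose closed green glass jar with a red cap, 64 mm across, 85 mm high, upright on the bench; this point is half-way up its axis. To be left alone.
- tin_mid (a point): Loose closed blue tin, 60 x 90 x 40 mm high, lying on the bench; this point is its centre. To be left alone.
- screwdriver_grip (a point): Loose screwdriver, about 200 mm long, lying on the bench; this point is the middle of its red handle. To be left alone.
Not all that is in view belongs to the job. What is shaped like the part that bears key_a but white is not meant.

How it is judged (in metres and radians):
At the end, for the whole second after the job is handed in: All four keys stand level (each within 0.05 rad) and the jar, the tin and the screwdriver are within 15 mm of where they started (value of joint key_a between -0.05 and 0.05 rad and value of joint key_b between -0.05 and 0.05 rad and value of joint key_c between -0.05 and 0.05 rad and value of joint key_d between -0.05 and 0.05 rad and distance of each of jar_mid, tin_mid, screwdriver_grip from where it was at the start of the episode below 0.015 m); the robot touches nothing.
It fails at once if a free key is tipped well past half-way (over 0.15 of 0.24 rad, either way) (value of joint any of key_b, key_c, key_d above 0.15 rad or value of joint any of key_b, key_c, key_d below -0.15 rad).
It fails at once if the jar, the tin or the screwdriver is lifted, carried or knocked away (moved more than 15 mm) (distance of any of jar_mid, tin_mid, screwdriver_grip from where it was at the start of the episode above 0.015 m).
It also fails if it takes over 51 s, if anything falls off the work surface, if the arm or the gripper's body presses on something with over 40 N, if the wrist force passes 120 N, or if a joint passes its speed limit or range.

## Working session

There is one attempt and no reset: what is moved stays moved. The work goes in short steps, Python scripts to look and compute and a tool call to move; the robot and the scene stay as the last step left them, time stands still between calls to the robot, and variables do not carry over. Pictures are saved under pics/ and viewed, at most 10 in all, crops included, and the job is handed in when it is done.

Besides the shell and the picture viewer there is one more tool, called by a JSON object that holds its "api" and its "payload", one argument or row to a line. servo_tool: Moves the arm, as the interface text tells. Its arguments: {"type":"object","properties":{"fingers":{"type":"array","items":{"type":"number"}},"linear":{"type":"array","items":{"type":"array","items":{"type":"number"}}},"rotation":{"type":"array","items":{"type":"array","items":{"type":"number"}}},"force":{"type":"number"}},"required":["fingers","linear","rotation"]}

```bash
mkdir -p pics; python3 - <<'E'
from bench import r
import cv2,pickle
d={}
for n in("top","side"):
    s=r.snapshot(n);d[n]=s;cv2.imwrite(f"pics/{n}0.png",s["frame"][:,:,::-1])
    print(n,s["fx"],s["fy"],s["cx"],s["cy"],s["camera_from_world"],s.keys())
pickle.dump(d,open("s0.pkl","wb"));print(r.sense())
E
```

```text
top 434.9669752474955 434.9669752474955 325.88105885446987 241.29967839125612 [[-1.41862729e-01 -9.89874370e-01 -4.86800957e-03  3.25836455e+01]
 [ 9.65095672e-01 -1.39401948e-01  2.21714772e-01 -5.73362799e+02]
 [-2.20148380e-01  2.67549677e-02  9.75099412e-01 -8.55900854e+02]
 [ 0.00000000e+00  0.00000000e+00  0.00000000e+00  1.00000000e+00]] dict_keys(['frame', 'fx', 'fy', 'cx', 'cy', 'camera_from_world'])
side 472.73557043075783 472.73557043075783 320.3721002067401 245.0444203602458 [[-9.57558088e-01 -2.88234990e-01  1.75999368e-03  5.05444066e+02]
 [ 1.41933283e-01 -4.66190775e-01  8.73224544e-01 -1.78019149e+02]
 [-2.50873375e-01  8.36413027e-01  4.87314886e-01 -7.86095868e+02]
 [ 0.00000000e+00  0.00000000e+00  0.00000000e+00  1.00000000e+00]] dict_keys(['frame', 'fx', 'fy', 'cx', 'cy', 'camera_from_world'])
{'time': 0.1, 'joint_pos': array([ 7.18820903e+01,  7.51349278e+00,  8.53238601e+01,  6.92907379e-04,
        8.72617829e+01, -4.89090202e+00]), 'qd': array([ 0.12910017, -0.05121143, -0.0773408 ,  0.02529797, -0.01455191,
        0.06725857]), 'joint_efforts': array([ 1.11216690e-03, -5.70947242e+01, -5.01944375e+01, -1.69861464e-04,
        7.95922737e-03, -3.16237958e-05]), 'tool_pos': array([137.09071647, 583.64369692, 249.31317292]), 'tcp_rot': array([-1.79901284e+02, -9.14172122e-03,  1.66772951e+02]), 'ft_force': array([-0.09377272,  0.22342702,  0.01636278]), 'wrist_torque': array([0.06010157, 0.05376127, 0.05681436]), 'grip_force': 0.0, 'finger_gap': 85.24575068596172}
```

View pics/top0.png

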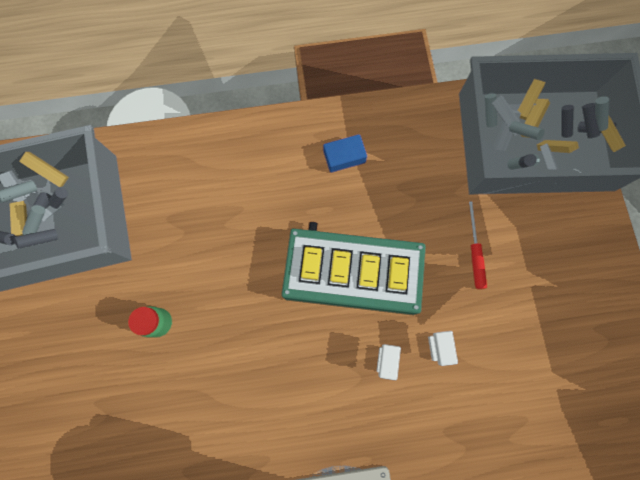

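View pics/side0.png

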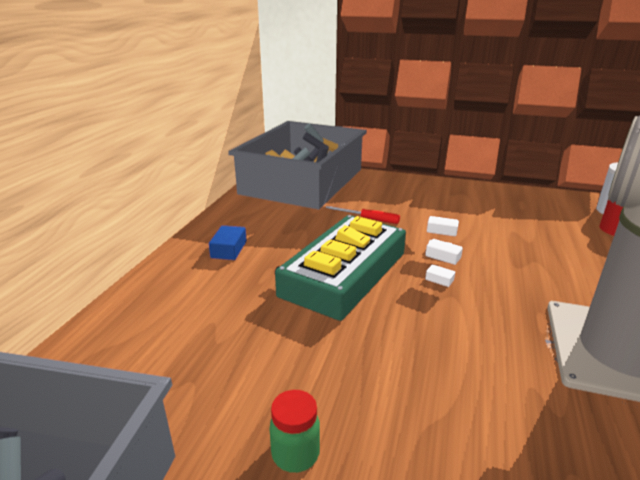

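The candidates are the yellow keys, at (312,265), (340,268), (369,271) and (398,274) in top and at (323,263), (339,250), (352,238) and (366,226) in side. The white lookalikes at (389,362) and (444,348) in top are ruled out by colour. The jar is at (150,320), the tin at (345,153) and the screwdriver at (478,265). Next I'll measure the keys and take a close crop.

```bash
cat >h.py <<'E'
import numpy as np,cv2
def ray(s,u,v,z):
    T=np.array(s["camera_from_world"]);R=T[:3,:3];c=-R.T@T[:3,3]
    d=R.T@np.array([(u-s["cx"])/s["fx"],-(v-s["cy"])/s["fy"],-1])
    return c+d*(z-c[2])/d[2]
def proj(s,p):
    T=np.array(s["camera_from_world"]);q=T[:3,:3]@p+T[:3,3]
    return np.array([s["cx"]-s["fx"]*q[0]/q[2],s["cy"]+s["fy"]*q[1]/q[2]])
E
python3 - <<'E'
from h import *;import pickle
d=pickle.load(open("s0.pkl","rb"))
s=d["top"];f=s["frame"].astype(int)
m=((f[...,0]>150)&(f[...,1]>130)&(f[...,2]<110)).astype(np.uint8);m[:235]=0;m[310:]=0;m[:,:290]=0;m[:,425:]=0
n,l,st,c=cv2.connectedComponentsWithStats(m)
P=[]
for i in range(1,n):
    if st[i,4]>100: P.append(ray(s,*c[i],84));print(c[i],st[i],P[-1])
P=np.array(P);P=P[np.argsort(-P[:,1])]
v=P[0]-P[-1];print("mean",P.mean(0),"yaw",np.degrees(np.arctan2(v[1],v[0]))-90,np.diff(P,axis=0))
y=np.arctan2(v[1],v[0]);u=np.array([np.cos(y),np.sin(y),0]);M=P.mean(0)
for k in range(4):
    p=M+u*(90-60*k);print("place",k+1,p.round(1),"side px",proj(d["side"],p).round(1))
a=cv2.resize(d["side"]["frame"][205:285,285:400,::-1],None,fx=6,fy=6,interpolation=2)
cv2.imwrite("pics/c1.png",a)
E
```

```text
[311.22630561 263.19729207] [301 247  21  33 517] [526.53510003 -12.65523117  84.        ]
[340.1913215  266.51282051] [331 251  20  32 507] [511.2865448  -70.29870346  84.        ]
[369.18897638 270.2007874 ] [360 254  20  33 508] [ 495.33375641 -127.64791559   84.        ]
[398.48455598 273.22586873] [389 257  20  33 518] [ 480.70425511 -185.5841763    84.        ]
mean [503.46491409 -99.04650663  84.        ] yaw -14.843674191165064 [[-15.24855524 -57.64347229   0.        ]
 [-15.95278839 -57.34921213   0.        ]
 [-14.6295013  -57.93626071   0.        ]]
place 1 [526.5 -12.   84. ] side px [323. 258.]
place 2 [511.2 -70.   84. ] side px [338.8 244.8]
place 3 [ 495.8 -128.    84. ] side px [353.2 232.8]
place 4 [ 480.4 -186.    84. ] side px [366.3 221.8]
```

View pics/c1.png

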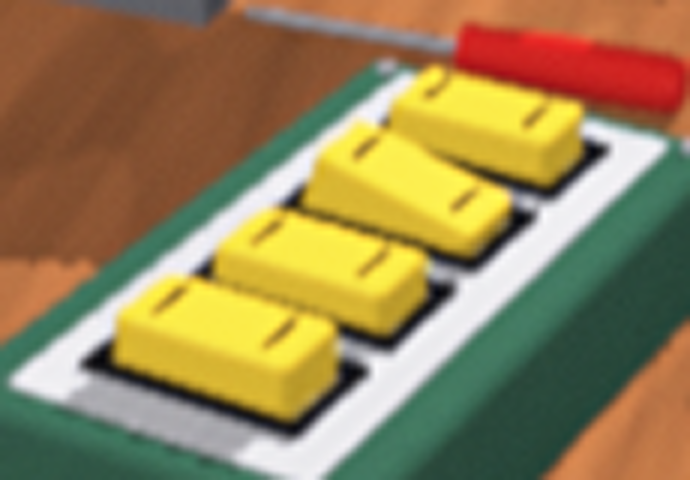

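The crop shows that the third key from the near end, place 3 at about (353,235) in side, has its near half down and far half up. The other three are level. I'll aim for its far half, about 22 mm past the middle, at world (517,-134). The height of first contact will then tell me whether it's latched.

{"api": "servo_tool", "payload": {
  "fingers": [0, 0, 0, 0, 0, 0, 0, 0, 0, 0],
  "force": 20,
  "linear": [
    [-0.03, -0.034, 0],
    [-0.06, -0.069, 0],
    [-0.09, -0.103, 0],
    [-0.12, -0.138, 0],
    [-0.15, -0.172, 0],
    [-0.18, -0.206, 0],
    [-0.21, -0.241, 0],
    [-0.24, -0.275, 0],
    [-0.27, -0.31, 0],
    [-0.3, -0.344, 0]
  ],
  "rotation": [
    [0, 0, 0],
    [0, 0, 0],
    [0, 0, 0],
    [0, 0, 0],
    [0, 0, 0],
    [0, 0, 0],
    [0, 0, 0],
    [0, 0, 0],
    [0, 0, 0],
    [0, 0, 0]
  ]
}}

```text
time: 1.1
tool_pos: [350.8, 178.8, 250.1]
tcp_rot: [180.0, 0.0, 166.8]
ft_force: [0.3, 0.9, 0.0]
finger_gap: 0.0
grip_force: 0.0
```

{"api": "servo_tool", "payload": {
  "fingers": [0, 0, 0, 0, 0, 0, 0, 0, 0, 0],
  "linear": [
    [-0.03, -0.034, 0],
    [-0.06, -0.069, 0],
    [-0.09, -0.103, 0],
    [-0.12, -0.137, 0.02],
    [-0.15, -0.172, 0.04],
    [-0.18, -0.206, 0.06],
    [-0.21, -0.241, 0.08],
    [-0.234, -0.268, 0.095],
    [-0.234, -0.268, 0.095],
    [-0.234, -0.268, 0.095]
  ],
  "rotation": [
    [0, 0, 0],
    [0, 0, 0],
    [0, 0, 0.5],
    [0, 0, 1],
    [0, 0, 1.6],
    [0, 0, 1.6],
    [0, 0, 1.6],
    [0, 0, 1.6],
    [0, 0, 1.6],
    [0, 0, 1.6]
  ]
}}

```text
time: 2.1
tool_pos: [516.3, -134.1, 154.0]
tcp_rot: [180.0, -0.2, 165.1]
ft_force: [-0.2, -0.8, 0.1]
finger_gap: 0.4
grip_force: 0.0
```

```bash
python3 - <<'E'
from h import *
from bench import r
A=[]
for n,(a,b,c,d) in {"side":(170,290,280,420),"top":(190,310,285,425)}.items():
    s=r.snapshot(n);A.append(cv2.resize(s["frame"][a:b,c:d,::-1],(560,480) if 0 else None,fx=2.8,fy=2.8,interpolation=2))
    p=r.sense()["tool_pos"]
    print(n,[proj(s,p-np.array([0,0,k])).round(1) for k in(0,19,32)])
cv2.imwrite("pics/c2.png",np.hstack(A))
E
```

```text
side [array([345. , 198.9]), array([344.7, 207.5]), array([344.5, 213.3])]
top [array([373.7, 252.6]), array([372.7, 254.6]), array([372. , 255.8])]
```

View pics/c2.png

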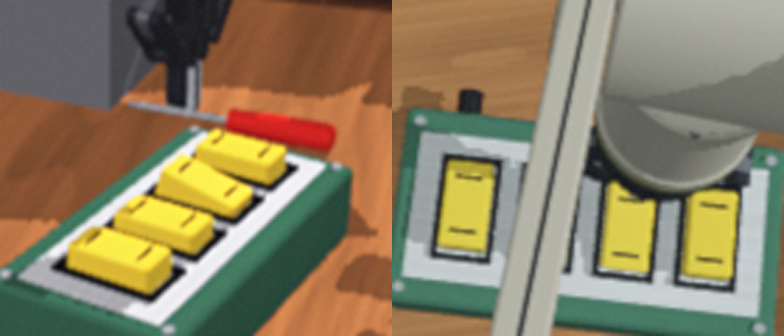

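The tip shows at about (345,208) in side, so it stands 19 mm ahead of the TCP, over the far half of key 3. Contact should come at TCP z of about 111, and level at about 104.

{"api": "servo_tool", "payload": {
  "fingers": [0, 0, 0, 0, 0, 0, 0],
  "linear": [
    [0, 0, 0.01],
    [0, 0, 0.02],
    [0, 0, 0.03],
    [0, 0, 0.036],
    [0, 0, 0.039],
    [0, 0, 0.039],
    [0, 0, 0.039]
  ],
  "rotation": [
    [0, 0, 0],
    [0, 0, 0],
    [0, 0, 0],
    [0, 0, 0],
    [0, 0, 0],
    [0, 0, 0],
    [0, 0, 0]
  ]
}}

```text
time: 2.9
tool_pos: [517.2, -133.9, 116.5]
tcp_rot: [-180.0, 0.0, 165.2]
ft_force: [0.1, 0.6, 0.4]
finger_gap: 0.1
grip_force: 0.0
```

{"api": "servo_tool", "payload": {
  "fingers": [0, 0, 0, 0],
  "linear": [
    [0, 0, 0.001],
    [0, 0, 0.002],
    [0, 0, 0.003],
    [0, 0, 0.003]
  ],
  "rotation": [
    [0, 0, 0],
    [0, 0, 0],
    [0, 0, 0],
    [0, 0, 0]
  ]
}}

```text
time: 3.3
tool_pos: [517.0, -133.8, 113.2]
tcp_rot: [-180.0, -0.0, 165.2]
ft_force: [-0.4, 0.0, -0.1]
finger_gap: -0.1
grip_force: 0.0
```

{"api": "servo_tool", "payload": {
  "fingers": [0, 0, 0],
  "linear": [
    [0, 0, 0.001],
    [0, 0, 0.002],
    [0, 0, 0.002]
  ],
  "rotation": [
    [0, 0, 0],
    [0, 0, 0],
    [0, 0, 0]
  ]
}}

```text
time: 3.6
tool_pos: [516.9, -133.8, 111.1]
tcp_rot: [180.0, -0.0, 165.2]
ft_force: [-0.5, -0.5, -0.9]
finger_gap: 0.2
grip_force: 0.0
```

{"api": "servo_tool", "payload": {
  "fingers": [0, 0, 0],
  "linear": [
    [0, 0, 0.001],
    [0, 0, 0.0015],
    [0, 0, 0.0015]
  ],
  "rotation": [
    [0, 0, 0],
    [0, 0, 0],
    [0, 0, 0]
  ]
}}

```text
time: 3.9
tool_pos: [517.4, -133.9, 110.3]
tcp_rot: [-180.0, 0.0, 165.2]
ft_force: [-1.1, 0.6, 4.5]
finger_gap: -0.0
grip_force: 2.2
```

{"api": "servo_tool", "payload": {
  "fingers": [0, 0, 0],
  "linear": [
    [0, 0, 0.001],
    [0, 0, 0.0015],
    [0, 0, 0.0015]
  ],
  "rotation": [
    [0, 0, 0],
    [0, 0, 0],
    [0, 0, 0]
  ]
}}

```text
time: 4.2
tool_pos: [518.0, -134.1, 109.1]
tcp_rot: [-180.0, 0.1, 165.2]
ft_force: [0.8, 0.1, 5.5]
finger_gap: -0.3
grip_force: 2.5
```

Contact came at z of about 110.5 with about 5 N, and the key turns and stays, which confirms it's the latched one. I'll keep pressing towards the hard stop.

{"api": "servo_tool", "payload": {
  "fingers": [0, 0, 0, 0, 0],
  "linear": [
    [0, 0, 0.001],
    [0, 0, 0.002],
    [0, 0, 0.003],
    [0, 0, 0.003],
    [0, 0, 0.003]
  ],
  "rotation": [
    [0, 0, 0],
    [0, 0, 0],
    [0, 0, 0],
    [0, 0, 0],
    [0, 0, 0]
  ]
}}

```text
time: 4.7
tool_pos: [519.1, -134.4, 106.9]
tcp_rot: [-180.0, 0.3, 165.2]
ft_force: [4.3, 0.2, 5.8]
finger_gap: 0.1
grip_force: 2.9
```

{"api": "servo_tool", "payload": {
  "fingers": [0, 0, 0],
  "linear": [
    [0, 0, 0.001],
    [0, 0, 0.001],
    [0, 0, 0.001]
  ],
  "rotation": [
    [0, 0, 0],
    [0, 0, 0],
    [0, 0, 0]
  ]
}}

```text
time: 5.0
tool_pos: [519.4, -134.5, 106.1]
tcp_rot: [-180.0, 0.3, 165.2]
ft_force: [3.5, -1.5, 5.1]
finger_gap: -0.2
grip_force: 3.2
```

{"api": "servo_tool", "payload": {
  "fingers": [0, 0, 0],
  "linear": [
    [0, 0, 0.001],
    [0, 0, 0.001],
    [0, 0, 0.001]
  ],
  "rotation": [
    [0, 0, 0],
    [0, 0, 0],
    [0, 0, 0]
  ]
}}

```text
time: 5.3
tool_pos: [519.8, -134.6, 105.4]
tcp_rot: [-180.0, 0.4, 165.2]
ft_force: [5.9, -0.9, 7.2]
finger_gap: 0.5
grip_force: 3.4
```

{"api": "servo_tool", "payload": {
  "fingers": [0, 0, 0],
  "linear": [
    [0, 0, 0.001],
    [0, 0, 0.001],
    [0, 0, 0.001]
  ],
  "rotation": [
    [0, 0, 0],
    [0, 0, 0],
    [0, 0, 0]
  ]
}}

```text
time: 5.6
tool_pos: [520.0, -134.7, 104.6]
tcp_rot: [-180.0, 0.4, 165.2]
ft_force: [5.6, 0.2, 7.2]
finger_gap: 0.0
grip_force: 3.7
```

{"api": "servo_tool", "payload": {
  "fingers": [0, 0, 0],
  "linear": [
    [0, 0, 0.001],
    [0, 0, 0.001],
    [0, 0, 0.001]
  ],
  "rotation": [
    [0, 0, 0],
    [0, 0, 0],
    [0, 0, 0]
  ]
}}

```text
time: 5.9
tool_pos: [520.3, -134.7, 103.9]
tcp_rot: [-180.0, 0.4, 165.2]
ft_force: [5.9, -1.8, 7.9]
finger_gap: 0.2
grip_force: 3.9
```

{"api": "servo_tool", "payload": {
  "fingers": [0, 0, 0],
  "linear": [
    [0, 0, 0.001],
    [0, 0, 0.001],
    [0, 0, 0.001]
  ],
  "rotation": [
    [0, 0, 0],
    [0, 0, 0],
    [0, 0, 0]
  ]
}}

```text
time: 6.2
tool_pos: [520.4, -134.8, 103.6]
tcp_rot: [-180.0, 0.5, 165.2]
ft_force: [3.4, 0.4, 14.0]
finger_gap: 0.3
grip_force: 6.9
```

Force is climbing at z=103.6, so this is the stop. I'll press 1 mm further to seat it.

{"api": "servo_tool", "payload": {
  "fingers": [0, 0, 0],
  "linear": [
    [0, 0, 0.001],
    [0, 0, 0.0015],
    [0, 0, 0.0015]
  ],
  "rotation": [
    [0, 0, 0],
    [0, 0, 0],
    [0, 0, 0]
  ]
}}

```text
time: 6.5
tool_pos: [520.5, -134.8, 103.4]
tcp_rot: [-180.0, 0.5, 165.2]
ft_force: [-2.8, 2.5, 26.5]
finger_gap: 0.3
grip_force: 12.9
```

{"api": "servo_tool", "payload": {
  "fingers": [0, 0, 0, 0, 0, 0, 0, 0, 0, 0],
  "linear": [
    [0, 0, -0.005],
    [0, 0, -0.02],
    [0, 0, -0.04],
    [0, 0, -0.07],
    [0, 0, -0.1],
    [0, 0.03, -0.13],
    [0, 0.07, -0.15],
    [0, 0.11, -0.15],
    [0, 0.15, -0.15],
    [0, 0.19, -0.15]
  ],
  "rotation": [
    [0, 0, 0],
    [0, 0, 0],
    [0, 0, 0],
    [0, 0, 0],
    [0, 0, 0],
    [0, 0, 0],
    [0, 0, 0],
    [0, 0, 0],
    [0, 0, 0],
    [0, 0, 0]
  ]
}}

```text
time: 7.5
tool_pos: [565.7, 51.4, 249.4]
tcp_rot: [-180.0, 0.0, 165.2]
ft_force: [-0.0, -0.1, 0.3]
finger_gap: 0.2
grip_force: 0.0
```

```bash
python3 - <<'E'
from h import *
from bench import r
s=r.snapshot("side");cv2.imwrite("pics/c3.png",np.ascontiguousarray(cv2.resize(s["frame"][195:285,210:410,::-1],None,fx=4,fy=4,interpolation=2)))
E
```

```text
(no output)
```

View pics/c3.png

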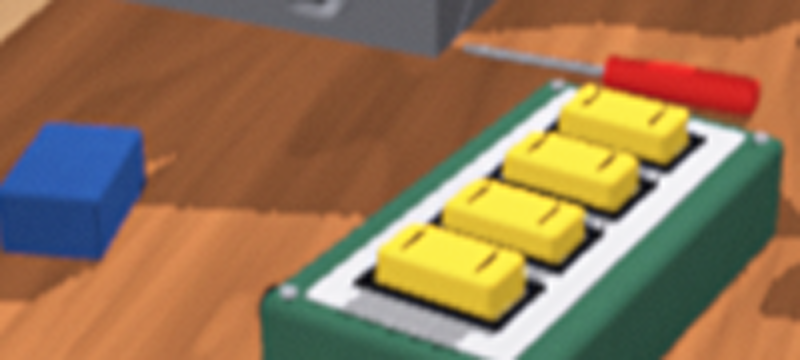

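All four keys now look level: key 3, at crop (570,165), lines up with the other three. The tin and screwdriver haven't moved, and the arm is clear.

```bash
python3 -c "
from bench import r
print(r.hand_in())"
```

```text
the job is handed in; nothing more can be done
None
```

The latched key was at place 3; I found it from the camera image rather than by tapping each key, confirmed it by touch, and pressed it back to its level stop. In the last picture all four keys look level and the tin and screwdriver are unmoved; the jar was out of that view but nothing went near it, and the job is handed in (no verdict was returned).

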